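# Lock the vial box with a snap hook

## Task

Lock the vial rack away: close the lid of the lock box, then take the snap hook out of its stand and push it down over the bar of the spring-mounted eye until the gate snaps shut behind the bar. Then pull the hook up gently, to feel that it holds the eye, and let it go, hanging locked on the eye. Never force the sprung eye to the lower or upper end of its travel, and leave the small vial and the filter on the bench alone.

Things in the scene. Friction and masses are not known exactly. Their poses are not given: they have to be found in the camera images.
- lockbox: Grey steel box fixed to the bench, 100 (x) x 140 (y) x 55 mm high, open at the top, a rack of vials inside; origin at the centre of its underside, z up. A solid bracket, 42 mm deep, 60 mm wide, as high as the box, stands on its front (-x) side and carries the eye, 72 mm in front of the origin. The lid is hinged along the far (+x) rim.
- lid (a joint): Hinge of the aluminium lid (4 mm sheet, 102 mm from hinge to front edge, 144 mm wide; a slotted tongue, 40 x 64 mm, in front of it passes over the eye and lies on the bracket). In rad: 0 shut, growing as it opens. It stays where it is left by hinge friction; pressing down on its top near the front edge with a few newtons shuts it.
- lid_edge (a point): Point on the lid's upper face, in the middle of its width, 90 mm from the hinge (12 mm behind the front edge; the tongue begins there). When shut it is 60 mm above the bench.
- eye (a joint): Spring travel of the eye in m from where it rests: 0 unloaded, + pressed down (stop at 0.010), - pulled up (stop at -0.006). Stiffness 1.5 N per mm. Opening the gate against it takes about 7 to 10 N, so the eye first sinks 4 to 7 mm, and springs back when the gate snaps.
- hook_grip (a point): Centre of the snap hook's handle, a dark square block 18 x 18 x 42 mm high at the top of the hook. From this point the leg ends are 70 mm down, the underside of the shut gate 67 mm down, the inside top of the bow 36 mm down (axes as hook_bow).
- gate (a joint): Sprung gate across the mouth of the hook, pivoted at the lower end of the -x leg: 0 rad shut, up to 1.45 rad swung inward (up); it cannot swing outward and its spring shuts it. Its underside meets the bar first; after about 28 mm more travel, plus what the eye sinks, the bar is past it and it snaps back, the load drops to nothing; 4 to 8 mm further the bar meets the bow.
- vial_a: Loose small glass vial with a cap, 12 x 12 x 32 mm, standing on the bench between the box and the stand; to be left alone. Origin at its foot.
- filter_a: Loose small round white syringe filter, 27 x 27 x 19 mm, on the bench near the robot; to be left alone. Origin at its underside.
- hook_stand: Grey block fixed to the bench, 80 (x) x 46 (y) x 35 mm; origin at the centre of its underside. The hook stands upright in its slot (along x), legs 25 mm deep with 0.5 to 1 mm clearance, and lifts straight out.
- eye_foot (a point): Where the eye stands on the bracket: midway between its two legs, level with the box's rim, 55 mm above the bench; axes as the box. The eye is an upright steel staple of 6 mm round bar with a straight horizontal top bar along y, 24 mm clear between its legs. It is screwed in more or less deep: the bar's centre is anywhere from 52 to 72 mm above this point.
- hook_bow (a point): Middle of the opening of the snap hook, 52 mm below the handle's centre; z up to the handle, x from the leg with the gate's pivot to the other leg. The hook is an inverted steel U, 91 mm tall, 40 mm wide along x, 9 mm thick along y, 0.1 kg, two legs down, 24 mm clear between them. It goes over the bar from above, x square to the bar, either way round, the bar midway between the legs.
- hook: The same snap hook as hook_grip and hook_bow, same axes; origin midway between its leg ends, 70 mm below the handle's centre.
Mind the look-alikes: they are no part of the job. Of the things that look like the hook, the largest one is meant.

How it is judged:
By the outcome, as a careful person would: the job done as asked, in the order asked, and still so for the second after the job is handed in, with the robot touching nothing.
It also fails if it takes over 72 s, if anything falls off the work surface, if the arm or the gripper's body presses on something with over 40 N, if the wrist force passes 120 N, or if a joint passes its speed limit or range.

## Robot

A 6-joint arm with a two-finger parallel gripper is mounted at the origin on a cart in front of the work surface, level with it; the furniture and walls round the work are solid. World frame = base frame: x ahead of the robot, y to its left, z up, the work surface at z = 0. Lengths are in mm, angles in rad, forces in N, time in s.
With the tool pointing down it reaches from about 400 to 925 mm from the base axis. Payload 12.5 kg.
Tool frame: the origin (TCP) lies between the finger pads; the fingertips stand 19 mm ahead of it and the grasp point (between the pads) is the TCP (env.tips_ahead is the distance from the TCP to the fingertips, in mm); z points along the fingers, y is the line along which they close (so a half turn about z gives the same grasp; the last joint's range is limited). The gripper opens to 95 mm and grips with 3 to 60 N. Pads are 20 mm wide; open, the fingers measure 119 mm over their backs; the gripper's body (75 mm by 180 mm) begins 59 mm behind the grasp point.
Start: joints at [-1.297, 0.491, 1.559, -0, 1.092, -0.106], TCP at [231.732, -580.469, 233.661] pointing down, gripper open.
Joint ranges: [-3.1, 3.1], [-0.84, 2.19], [0.05, 2.79], [-1.13, 4.28], [0.06, 2.93], [-2.69, 2.69]. Speed limits (rad/s): [2.22, 2.22, 2.79, 3.14, 3.14, 3.14].

## Interface

Orientations are given as [roll, pitch, yaw] about the fixed x, y, z axes, in that order (R = Rz(yaw) Ry(pitch) Rx(roll)).
In Python, from cell import env gives the robot as it stands.
- The arm moves only by the shell command python3 -m crank 'ROWS'. ROWS is JSON, a list of rows, each a list of 5 numbers: the shift along the tool's x, y, z in mm, then the turn about the tool's z in degrees, then the finger opening in mm, from 0 to 95.1. In form: [[dx, dy, dz, yaw, grip], ...]. A call has 1 to 10 rows; each row is the pose to reach, as a shift and turn from the pose commanded when the call began, along the tool's axes at that moment; what a row does not reach only later rows make up. A row lasts 1/12 s, in which the tool goes at most 41.7 mm and 7.16 degrees, less where a joint would pass 70% of its speed; a pose out of reach is approached as far as the arm can. A call with a gripper value outside its range is refused whole. The fingers move at their own pace and stop on an object; the grip force is fixed at half the most. Time passes only in rows, so rows that repeat a pose let the fingers close. It gives the time, the measured TCP pose, the force, the opening and the grip force at its end, in the units of the state.
- env.state(): the state, without advancing time (a new reading comes with each control period).
- env.read_camera(name): name is "scene" or "top"; returns a dict with "img" (400x640x3 uint8, blue, green, red), "K" (3x3 intrinsics, pixels), "pose" (4x4, takes a point from camera to world coordinates). Camera axes: x right, y down, z forward; pixel columns grow to the right and rows downward; lengths in mm; the calibration is good to about 2 mm. A picture is of the moment at which its call begins. There is no depth.
- env.job_done(): hands the job in; it is judged then, once.
The state is a dict: "t": time; "joints": joint angles; "qvel": joint speeds; "tau": joint torques, N m; "eef_pos": TCP position; "tcp_rot": TCP orientation; "ft_force": force on the tool from outside, world axes, zero at the start; "moment": the same for the moment, N m; "opening": opening from 0.0 (shut) to 1.0 (fully open); "grip_force": force on a finger pad.
Only numpy, scipy, OpenCV 4.12 (cv2) and the standard library are available. Lean on these libraries where they do the work, as an engineer would, in place of code of your own. Each camera call takes 0.05 s, during which the arm holds its last target. There are 200 camera calls.

## Working session

There is one attempt and no reset: what is moved stays moved. The work goes in short steps, Python scripts to look and compute and a shell command to move; the robot and the scene stay as the last step left them, time stands still between calls to the robot, and variables do not carry over. Pictures are saved under pics/ and viewed, at most 10 in all, crops included, and the job is handed in when it is done.

```bash
mkdir -p pics; ls
python3 - <<'E'
from cell import env
import cv2
print(env.state())
for n in("scene","top"):
    c=env.read_camera(n);cv2.imwrite(f"pics/{n}0.png",c["img"]);print(c["K"].round(1).tolist(),c["pose"].round(3).tolist())
E
```

```text
pics
{'t': 0.0, 'joints': array([-1.29662224e+00,  4.91586196e-01,  1.55944033e+00, -2.67017946e-05,
        1.09171204e+00, -1.05603739e-01]), 'qvel': array([ 0.00012564, -0.00029995,  0.00110744, -0.00069184, -0.00137032,
        0.00084366]), 'tau': array([-1.92007203e-03, -6.12655520e+01, -2.58186686e+01,  6.92309439e-02,
        4.82158398e-02, -3.83868348e-05]), 'eef_pos': array([ 231.64942487, -580.24734916,  233.04833328]), 'tcp_rot': array([-3.14045063e+00, -9.72381664e-05,  3.79790097e-01]), 'ft_force': array([ 0.05200494,  0.61491287, -0.18943451]), 'moment': array([0.0031469 , 0.03405385, 0.07311188]), 'grip_force': 0.0, 'opening': 1.0015134641471357}
[[448.3, 0.0, 321.3], [0.0, 448.3, 199.2], [0.0, 0.0, 1.0]] [[-0.821, -0.396, 0.411, 196.599], [-0.571, 0.595, -0.566, 486.687], [-0.02, -0.7, -0.714, 690.804], [0.0, 0.0, 0.0, 1.0]]
[[501.1, 0.0, 315.0], [0.0, 501.1, 200.2], [0.0, 0.0, 1.0]] [[-0.001, -0.983, 0.184, 383.732], [-1.0, 0.004, 0.019, 23.142], [-0.019, -0.184, -0.983, 1063.643], [0.0, 0.0, 0.0, 1.0]]
```

View pics/scene0.png

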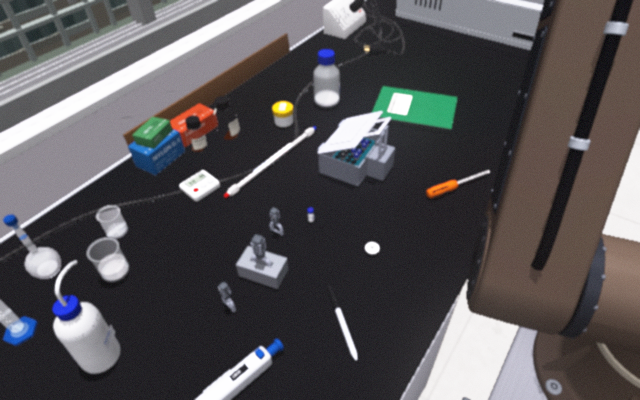

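View pics/top0.png

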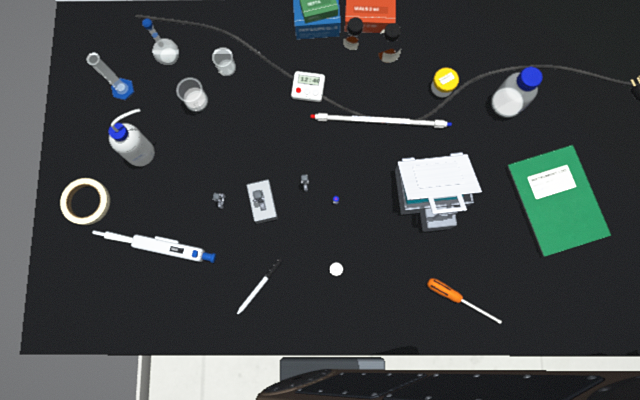

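The scene view shows the lock box with its lid half open at (355,148) and the stand with a hook at (262,260). Hook-like things are at (260,245), (277,220) and (227,297); in the top view they are at (260,198), (305,182) and (219,200). The one in the stand is the largest and stands in a slot, so it fits the description. I'll confirm that with enlarged crops.

Run:
```python
import cv2,numpy as np
s=cv2.imread("pics/scene0.png");t=cv2.imread("pics/top0.png")
def cr(i,x,y,w=80,h=60): return cv2.resize(i[y:y+h,x:x+w],(400,300),interpolation=cv2.INTER_CUBIC)
m=np.vstack([np.hstack([cr(s,215,225,),cr(s,315,105,)]),np.hstack([cr(t,225,170),cr(t,395,150,100,75)])])
m=np.clip(m.astype(float)*1.5,0,255).astype(np.uint8)
cv2.imwrite("pics/crop1.png",m)
```

```text
(no output)
```

View pics/crop1.png

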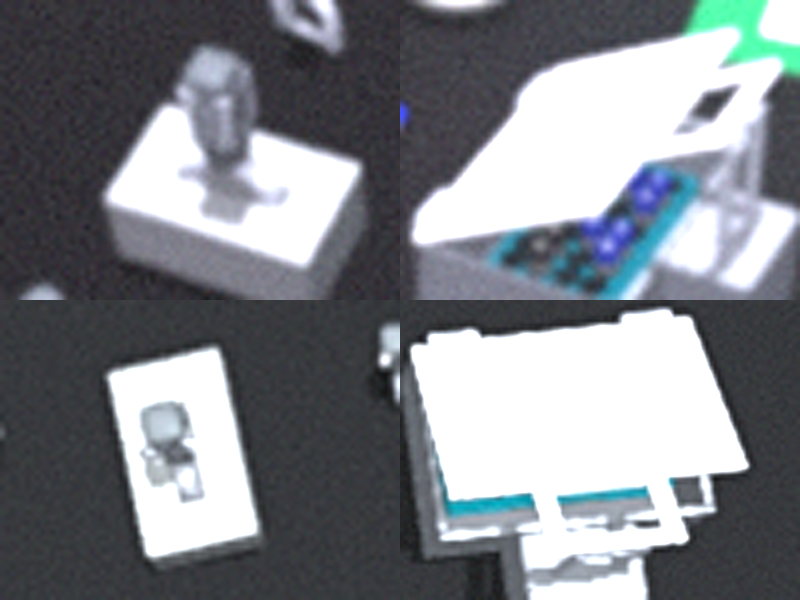

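The crop confirms it: the large hook stands in the slot of the grey stand, with the top of its handle at top (258,194) and scene (258,239). The lid is about half open, and its tongue points toward the robot. Next I triangulate.

```bash
cat > h.py <<'E'
from cell import env
import numpy as np, cv2
C={}
def cam(n):
    if n not in C: C[n]=env.read_camera(n)
    return C[n]
def ray(n,p):
    c=cam(n);P=c["pose"];d=P[:3,:3]@np.linalg.inv(c["K"])@[p[0],p[1],1];return P[:3,3],d/np.linalg.norm(d)
def plane(n,p,z):
    o,d=ray(n,p);return (o+d*(z-o[2])/d[2]).round(1)
def tri(ps,pt):
    o1,a=ray("scene",ps);o2,b=ray("top",pt)
    k=np.linalg.lstsq(np.c_[a,-b],o2-o1,rcond=None)[0];p,q=o1+k[0]*a,o2+k[1]*b
    return ((p+q)/2).round(1),round(float(np.linalg.norm(p-q)),1)
def proj(n,X):
    c=cam(n);P=c["pose"];v=c["K"]@(P[:3,:3].T@(np.asarray(X,float)-P[:3,3]));return (v[:2]/v[2]).round(1)
def tool(dw): # world shift -> tool axes
    from scipy.spatial.transform import Rotation as R
    s=env.state();return (R.from_euler("xyz",s["tcp_rot"]).as_matrix().T@np.asarray(dw,float)).round(1)
E
python3 - <<'E'
from h import *
T=lambda x,y:(225+x/5,170+(y-300)/5); S=lambda x,y:(215+x/5,225+y/5)
print("stand",[plane("top",T(*p),35) for p in((108,373),(218,348),(258,537),(148,555))])
print("handle top",tri(S(215,68),T(165,420)))
print("stand corners tri",tri(S(362,160),T(148,555)),tri(S(165,105),T(218,348)))
B=lambda x,y:(395+(x-400)/4,150+(y-300)/4); Q=lambda x,y:(315+(x-400)/5,105+y/5)
for n,s,t in(("hinge+y",(415,235),(412,348)),("hinge-y",(540,80),(690,318)),("front+y",(605,205),(450,500)),("front-y",(740,32),(747,467)),("tongue -y",(782,65),(688,542)),("tongue+y",(665,158),(548,545))):
    print(n,tri(Q(*s),B(*t)))
E
```

```text
stand [array([610.9, 186.9,  35. ]), array([621.4, 140.6,  35. ]), array([540.8, 122.6,  35. ]), array([533.4, 168.3,  35. ])]
handle top (array([577.3, 153.5,  95.5]), 2.6)
stand corners tri (array([518.6, 156.6,  92.2]), 14.6) (array([622.1, 140.9,  30.3]), 1.1)
hinge+y (array([ 650.9, -129.6,   58.5]), 2.0)
hinge-y (array([ 674.4, -275.6,   43.4]), 6.8)
front+y (array([ 560.9, -138. ,  109.7]), 3.4)
front-y (array([ 578.1, -283. ,  104. ]), 2.3)
tongue -y (array([ 538.6, -246.9,  122.7]), 1.5)
tongue+y (array([ 546.7, -179.9,  111.3]), 15.0)
```

```bash
python3 -m crank '[[466,-210,0,15,0],[466,-210,0,15,0],[466,-210,0,15,0],[466,-210,0,15,0],[466,-210,0,15,0],[466,-210,0,15,0],[466,-210,0,15,0],[466,-210,0,15,0],[466,-210,0,15,0],[466,-210,0,15,0]]'
python3 - <<'E'
from h import *
p=env.state()["eef_pos"];print(tool(np.array([587,-212,180])-p))
E
```

```text
t: 1.03
eef_pos: [521.3, -279.8, 233.7]
tcp_rot: [3.141, -0.0, 0.118]
ft_force: [-0.1, -0.0, 0.0]
opening: 0.352
grip_force: 0.0
[ 73.3 -59.6  53.7]
```

```bash
python3 -m crank '[[73,-60,20,0,0],[73,-60,50,0,0],[73,-60,70,0,0],[73,-60,80,0,0],[73,-60,90,0,0],[73,-60,100,0,0],[73,-60,108,0,0],[73,-60,116,0,0],[73,-60,120,0,0],[73,-60,120,0,0]]'; python3 -m crank '[[0,0,4,0,0],[0,0,8,0,0],[0,0,12,0,0],[0,0,16,0,0],[0,0,20,0,0],[0,0,22,0,0],[0,0,24,0,0],[0,0,26,0,0],[0,0,28,0,0]]'
```

```text
t: 1.87
eef_pos: [585.2, -214.2, 113.4]
tcp_rot: [3.142, 0.0, 0.117]
ft_force: [-0.1, -0.4, -0.3]
opening: 0.003
grip_force: 0.0
t: 2.62
eef_pos: [585.6, -213.4, 85.5]
tcp_rot: [3.142, -0.0, 0.118]
ft_force: [-0.5, 0.1, 1.5]
opening: 0.001
grip_force: 0.9
```

```bash
python3 -m crank '[[0,0,2,0,0],[0,0,4,0,0],[0,0,5,0,0],[0,0,6,0,0],[0,0,6,0,0]]'; python3 -m crank '[[0,0,0.5,0,0],[0,0,1,0,0],[0,0,1,0,0]]'
```

```text
t: 3.03
eef_pos: [585.6, -213.5, 79.4]
tcp_rot: [3.142, 0.0, 0.118]
ft_force: [0.3, 0.2, 0.6]
opening: 0.003
grip_force: 0.0
t: 3.28
eef_pos: [585.7, -213.5, 78.8]
tcp_rot: [3.141, -0.0, 0.118]
ft_force: [-0.0, 0.7, 3.0]
opening: 0.004
grip_force: 1.4
```

```bash
python3 -m crank '[[0,0,0.5,0,0],[0,0,1,0,0],[0,0,1.5,0,0],[0,0,1.5,0,0]]'; python3 -m crank '[[0,0,-30,0,0],[0,0,-70,0,0],[0,0,-110,0,0],[0,0,-150,0,0],[0,0,-150,0,0],[30,-60,-150,0,60],[30,-150,-150,0,60],[30,-200,-150,0,60],[30,-240,-150,0,60],[30,-260,-150,0,60]]'
python3 - <<'E'
from h import *
s=cam("scene")["img"];t=cam("top")["img"]
cv2.imwrite("pics/s1.png",s);cv2.imwrite("pics/t1.png",t)
m=np.hstack([cv2.resize(s[105:195,310:410],(400,360),interpolation=3),cv2.resize(t[145:235,390:490],(400,360),interpolation=3)])
cv2.imwrite("pics/crop2.png",m)
E
```

```text
t: 3.62
eef_pos: [585.7, -213.5, 78.7]
tcp_rot: [3.141, -0.001, 0.118]
ft_force: [-6.3, 1.8, 17.1]
opening: 0.006
grip_force: 8.4
t: 4.45
eef_pos: [589.3, -6.1, 226.8]
tcp_rot: [3.142, -0.0, 0.118]
ft_force: [0.9, -0.7, 0.6]
opening: 0.296
grip_force: 0.0
```

View pics/crop2.png

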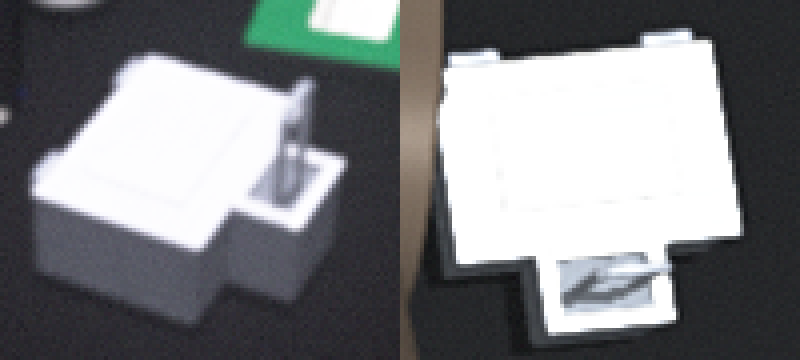

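The lid now lies flat and shut. The eye stands in the tongue's slot, at scene crop (295,130) and top crop (635,272). I'll enlarge just the eye to measure its height.

Run:
```python
import cv2,numpy as np
s=cv2.imread("pics/s1.png");t=cv2.imread("pics/t1.png")
m=np.hstack([cv2.resize(s[120:160,370:400],(420,560),interpolation=3),cv2.resize(t[200:232,420:460],(370,296),interpolation=3)if 0 else cv2.resize(t[200:255,422:460],(380,560),interpolation=3)])
# top scale 10 horizontally, 10.18 vertically
cv2.imwrite("pics/crop3.png",m)
```

```text
(no output)
```

View pics/crop3.png

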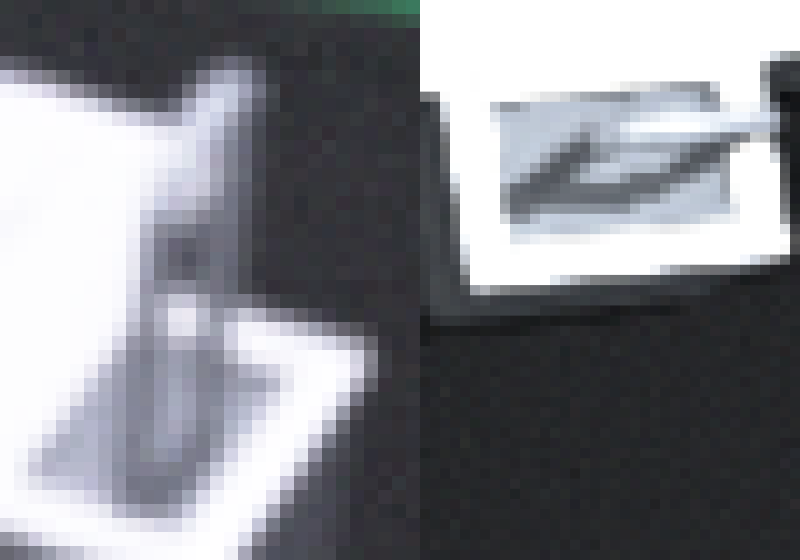

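Run:
```python
from h import *
B=lambda x,y:(390+(x-400)/4,145+y/4)
L=[plane("top",B(*p),60) for p in((445,70),(713,40),(743,235),(457,264))];print("lid",L)
T=[plane("top",(422+(x-420)/10,200+y/10.18),60) for x,y in((465,292),(795,258))];print("tongue front",T)
s=lambda x,y:(370+x/14,120+y/14); t=lambda x,y:(422+(x-420)/10,200+y/10.18)
print("bar+y",tri(s(165,200),t(622,128)),"bar-y",tri(s(240,80),t(776,120)),"mid",tri(s(202,140),t(699,124)))
hm=(L[0]+L[1])/2;fm=(L[2]+L[3])/2;tm=(T[0]+T[1])/2
print(hm,fm,tm,np.degrees([np.arctan2(*(hm-fm)[1::-1]),np.arctan2(*(hm-tm)[1::-1]),np.arctan2((L[3]-L[2])[0],(L[3]-L[2])[1]),np.arctan2((T[0]-T[1])[0],(T[0]-T[1])[1])]))
# scene check
Q=lambda x,y:(310+x/4,105+y/4)
print("scene tongue",plane("scene",Q(347,160),59),plane("scene",Q(293,230),59),"front+y",plane("scene",Q(200,248),60))
c=cam("top")["pose"][:3,3]
for z in (107,115,123,130): print(z,plane("top",t(699,124),z),plane("scene",s(202,140),z))
```

```text
lid [array([ 650.4, -135.5,   60. ]), array([ 665.5, -273.7,   60. ]), array([ 563.4, -282.9,   60. ]), array([ 549.1, -138.3,   60. ])]
tongue front [array([ 512.9, -181.6,   60. ]), array([ 519.5, -247.9,   60. ])]
bar+y (array([ 536.9, -203.7,  107.5]), 2.3) bar-y (array([ 538.7, -231.8,  111.6]), 0.1) mid (array([ 537.8, -217.8,  109.4]), 1.1)
[ 657.95 -204.6    60.  ] [ 556.25 -210.6    60.  ] [ 516.2  -214.75   60.  ] [ 3.37636829  4.09567043 -5.64781617 -5.68492299]
scene tongue [ 517.1 -245.9   59. ] [ 513.  -177.5   59. ] front+y [ 546.2 -136.8   60. ]
107 [ 538.7 -218.2  107. ] [ 538.7 -220.9  107. ]
115 [ 537.4 -216.2  115. ] [ 534.  -211.2  115. ]
123 [ 536.1 -214.2  123. ] [ 529.4 -201.5  123. ]
130 [ 535.  -212.4  130. ] [ 525.3 -193.   130. ]
```

Run:
```python
from h import *
i=cv2.imread("pics/top0.png");g=i[165:230,235:285].max(2)
n,l,st,ce=cv2.connectedComponentsWithStats((g>120).astype(np.uint8));k=1+st[1:,4].argmax()
c=cv2.findContours((l==k).astype(np.uint8),0,2)[0][0][:,0]+[235,165]
r=cv2.minAreaRect(c.astype(np.float32));b=cv2.boxPoints(r);P=np.array([plane("top",p,35) for p in b]);print(r,P.tolist(),P.mean(0))
for p in((258,194),(257.5,193.8)):print(plane("top",p,101),plane("top",p,96))
# handle top blob
for y in range(188,206,1):print(y,g[y-165,250-235:272-235].tolist())
print(env.state()["eef_pos"],tool(np.array([577,154,180])-env.state()["eef_pos"]))
print(proj("top",[577,154,101]),proj("scene",[577,154,101]))
```

```text
((261.1850280761719, 200.13140869140625), (38.55702209472656, 23.01820945739746), 77.6609115600586) [[612.7, 188.6, 35.0], [623.1, 141.3, 35.0], [542.6, 122.8, 35.0], [532.5, 169.4, 35.0]] [577.725 155.525  35.   ]
[577.3 153.5 101. ] [578.3 154.1  96. ]
[577.7 154.4 101. ] [578.7 155.1  96. ]
188 [231, 229, 230, 231, 230, 232, 232, 233, 234, 234, 234, 233, 232, 232, 231, 230, 231, 233, 235, 218, 138, 55]
189 [231, 230, 231, 232, 234, 231, 228, 227, 223, 223, 228, 225, 228, 233, 233, 232, 233, 231, 235, 232, 168, 69]
190 [232, 232, 230, 227, 222, 197, 164, 155, 146, 135, 156, 157, 203, 233, 233, 232, 231, 233, 235, 239, 190, 80]
191 [234, 233, 218, 176, 146, 125, 121, 124, 130, 122, 104, 121, 193, 233, 234, 233, 232, 232, 234, 238, 202, 106]
192 [236, 235, 201, 137, 125, 133, 139, 139, 139, 133, 112, 105, 147, 218, 234, 233, 232, 232, 234, 237, 215, 138]
193 [237, 236, 198, 129, 125, 142, 144, 146, 148, 146, 128, 100, 121, 205, 238, 234, 232, 232, 233, 235, 234, 170]
194 [238, 237, 206, 135, 127, 143, 147, 151, 152, 154, 138, 95, 102, 191, 236, 234, 233, 233, 233, 235, 241, 194]
195 
[... 624 characters left out ...]
, 131, 189, 228, 233, 233, 233, 233, 236, 241]
201 [183, 239, 213, 152, 134, 134, 133, 116, 78, 68, 78, 69, 62, 93, 176, 230, 235, 233, 233, 233, 234, 239]
202 [142, 222, 240, 197, 134, 134, 161, 140, 89, 80, 81, 89, 97, 117, 170, 226, 236, 234, 234, 234, 235, 236]
203 [110, 208, 242, 199, 132, 129, 137, 136, 119, 113, 132, 147, 163, 152, 159, 218, 236, 234, 232, 232, 234, 236]
204 [99, 206, 242, 200, 134, 128, 131, 135, 128, 121, 151, 178, 207, 192, 149, 205, 237, 234, 234, 233, 234, 235]
205 [73, 199, 242, 217, 154, 127, 131, 130, 131, 120, 162, 208, 215, 194, 146, 190, 234, 236, 234, 233, 234, 235]
[589.83011939  -8.09277334 227.01434407] [   6.4 -162.5   47. ]
[257.7 194.1] [256.8 236.7]
```

```bash
python3 -m crank '[[6,-35,0,-2,50],[6,-75,20,-4,50],[6,-115,40,-6,50],[6,-150,47,-6.3,50],[6,-162,47,-6.3,50],[6,-162,47,-6.3,50],[6,-162,47,-6.3,50],[6,-162,47,-6.3,50]]'
python3 - <<'E'
from h import *
s=env.state();print(tool(np.array([577.5,154.5,80])-s["eef_pos"]),np.degrees(s["tcp_rot"][2]))
m=np.hstack([cv2.resize(cam("scene")["img"][180:290,190:310],(400,367),interpolation=3),cv2.resize(cam("top")["img"][150:260,200:320],(400,367),interpolation=3)]);cv2.imwrite("pics/crop4.png",m)
E
```

```text
t: 5.42
eef_pos: [577.2, 151.9, 180.4]
tcp_rot: [3.141, -0.001, 0.226]
ft_force: [0.3, 0.6, -0.5]
opening: 0.527
grip_force: 0.0
[  0.8  -2.5 100.4] 12.962674820215394
```

View pics/crop4.png

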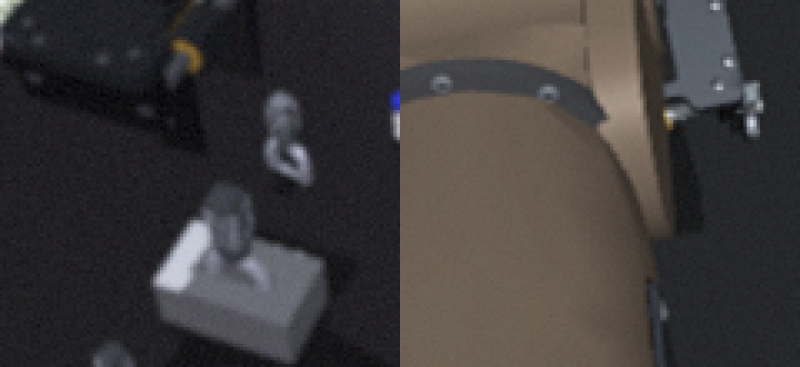

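The gripper stands above the stand, and the nearby look-alikes are well below the gripper body. Descending.

```bash
python3 -m crank '[[0.8,-2.5,15,0,50],[0.8,-2.5,35,0,50],[0.8,-2.5,55,0,50],[0.8,-2.5,75,0,50],[0.8,-2.5,90,0,50],[0.8,-2.5,98,0,50],[0.8,-2.5,99,0,50],[0.8,-2.5,99,0,50]]'; python3 -m crank '[[0,0,0,0,30],[0,0,0,0,24],[0,0,0,0,20],[0,0,0,0,16],[0,0,0,0,10],[0,0,0,0,10],[0,0,0,0,10]]'
```

```text
t: 6.18
eef_pos: [577.1, 155.6, 81.3]
tcp_rot: [3.141, -0.0, 0.227]
ft_force: [-0.7, 0.2, 0.5]
opening: 0.525
grip_force: 0.0
t: 6.77
eef_pos: [576.8, 156.3, 81.4]
tcp_rot: [3.141, -0.0, 0.228]
ft_force: [0.0, -0.5, 2.9]
opening: 0.187
grip_force: 30.0
```

```bash
python3 -m crank '[[0,0,-4,0,10],[0,0,-10,0,10],[0,0,-18,0,10],[0,0,-28,0,10],[0,0,-45,0,10],[0,0,-70,0,10],[0,0,-100,0,10],[0,0,-130,0,10],[0,0,-130,0,10]]'
python3 - <<'E'
from h import *
s=env.state();p=s["eef_pos"]
print(tool(np.array([536.5,-213.5,215])-p),np.degrees(s["tcp_rot"]))
E
```

```text
t: 7.52
eef_pos: [578.6, 156.6, 217.7]
tcp_rot: [3.141, -0.009, 0.228]
ft_force: [-0.5, 0.2, -0.3]
opening: 0.188
grip_force: 30.0
[-124.7  351.     1.9] [179.95583602  -0.52680236  13.06883577]
```

```bash
python3 -m crank '[[-12,35,0,1,10],[-25,70,0,2,10],[-37,105,0,3,10],[-50,140,0,4,10],[-62,175,0,5,10],[-75,210,0,6,10],[-87,245,0,7,10],[-100,280,0,7.4,10],[-112,315,0,7.4,10],[-120,340,0,7.4,10]]'; python3 -m crank '[[0,0,0,0,10],[0,0,0,0,10],[0,0,0,0,10]]'
python3 - <<'E'
from h import *
s=env.state();p=s["eef_pos"]
print(tool(np.array([536.5,-213.5,p[2]])-p),np.degrees(s["tcp_rot"]))
for x in("scene","top"):cv2.imwrite(f"pics/{x}2.png",cam(x)["img"])
a=proj("scene",[536,-213,150]).astype(int);print(a)
i=cam("scene")["img"][a[1]-45:a[1]+45,a[0]-40:a[0]+40];cv2.imwrite("pics/crop5.png",cv2.resize(i,(520,585),interpolation=3))
E
```

```text
t: 8.35
eef_pos: [535.9, -204.8, 211.6]
tcp_rot: [3.141, -0.0, 0.098]
ft_force: [0.9, 0.0, -0.2]
opening: 0.188
grip_force: 30.0
t: 8.6
eef_pos: [536.5, -201.7, 211.3]
tcp_rot: [-3.141, 0.0, 0.098]
ft_force: [-0.3, 1.1, -1.3]
opening: 0.189
grip_force: 30.0
[-1.1 11.8 -0. ] [-1.79989565e+02  4.79743908e-03  5.64316221e+00]
[385 115]
```

View pics/crop5.png

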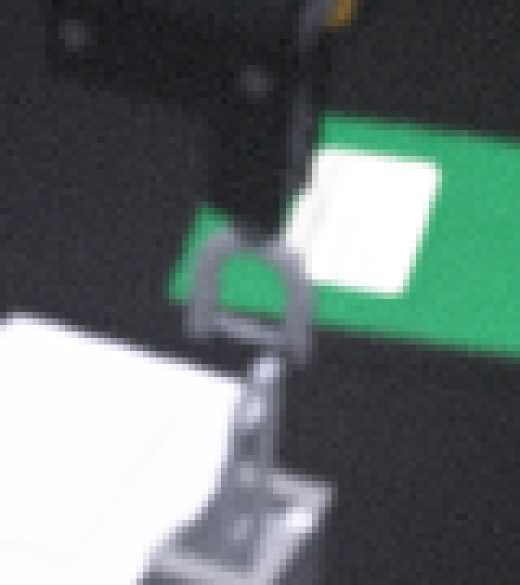

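The hook is held upright above the eye, with its leg ends at crop (205,333) and (298,360) and the eye's bar just below at about (255,372). I'll make the last y correction, then descend slowly while watching the force.

```bash
python3 -m crank '[[-0.5,6,0,0,10],[-0.5,12.5,0,0,10],[-0.5,12.5,0,0,10],[-0.5,12.5,0,0,10],[-0.5,12.5,0,0,10]]'; python3 -m crank '[[0,0,3,0,10],[0,0,6,0,10],[0,0,9,0,10],[0,0,12,0,10],[0,0,12,0,10]]'; python3 -m crank '[[0,0,2,0,10],[0,0,4,0,10],[0,0,6,0,10],[0,0,6,0,10]]';  python3 -m crank '[[0,0,2,0,10],[0,0,4,0,10],[0,0,6,0,10],[0,0,6,0,10]]'
```

```text
t: 9.12
eef_pos: [537.4, -214.5, 211.0]
tcp_rot: [-3.142, 0.0, 0.099]
ft_force: [-1.3, -0.2, -1.2]
opening: 0.187
grip_force: 30.0
t: 9.53
eef_pos: [537.2, -214.4, 198.4]
tcp_rot: [-3.141, 0.001, 0.099]
ft_force: [0.1, -0.3, -1.7]
opening: 0.19
grip_force: 30.0
t: 9.87
eef_pos: [537.3, -214.5, 192.7]
tcp_rot: [-3.141, 0.0, 0.099]
ft_force: [-0.6, -0.7, -1.2]
opening: 0.184
grip_force: 30.0
t: 10.2
eef_pos: [537.4, -214.6, 186.9]
tcp_rot: [3.142, 0.0, 0.099]
ft_force: [0.0, 0.4, 0.5]
opening: 0.187
grip_force: 30.0
```

```bash
for i in 1 2 3; do python3 -m crank '[[0,0,1.5,0,10],[0,0,3,0,10],[0,0,3,0,10]]' | grep -E 'eef|ft|open'; done
```

```text
eef_pos: [537.4, -214.6, 184.0]
ft_force: [-0.4, 0.5, 2.5]
opening: 0.187
eef_pos: [537.5, -214.6, 181.1]
ft_force: [-0.0, -0.6, 4.1]
opening: 0.187
eef_pos: [537.6, -214.6, 178.1]
ft_force: [-0.2, 0.0, 5.7]
opening: 0.189
```

```bash
for i in 1 2 3 4 5; do python3 -m crank '[[0,0,1.5,0,10],[0,0,3,0,10],[0,0,3,0,10]]' | grep -E 'eef|ft|open'; done
```

```text
eef_pos: [537.6, -214.7, 175.3]
ft_force: [-0.2, -0.1, 8.0]
opening: 0.186
eef_pos: [537.3, -214.7, 172.2]
ft_force: [-1.4, -1.2, 6.0]
opening: 0.187
eef_pos: [537.1, -214.7, 169.1]
ft_force: [-3.3, -1.4, 6.0]
opening: 0.186
eef_pos: [536.9, -214.6, 165.9]
ft_force: [-3.3, -1.3, 5.2]
opening: 0.186
eef_pos: [536.6, -214.4, 162.6]
ft_force: [-5.3, -1.2, 2.5]
opening: 0.187
```

```bash
for i in 1 2 3; do python3 -m crank '[[0,0,1,0,10],[0,0,2,0,10],[0,0,2,0,10]]' | grep -E 'eef|ft|open'; done
```

```text
eef_pos: [537.5, -214.5, 160.7]
ft_force: [0.1, -0.4, -0.7]
opening: 0.189
eef_pos: [537.4, -214.5, 158.9]
ft_force: [-0.0, 0.3, -2.1]
opening: 0.187
eef_pos: [537.4, -214.6, 157.0]
ft_force: [0.9, -0.3, -0.7]
opening: 0.185
```

The gate snapped at z≈161 and the load dropped to nothing. Next is the gentle pull test.

```bash
python3 -m crank '[[0,0,-1,0,10],[0,0,-2,0,10],[0,0,-3,0,10],[0,0,-3,0,10]]' | grep -E 'eef|ft'; for i in 1 2 3; do python3 -m crank '[[0,0,-0.8,0,10],[0,0,-1.5,0,10],[0,0,-1.5,0,10]]' | grep -E 'eef|ft'; done
```

```text
eef_pos: [537.5, -214.6, 160.4]
ft_force: [0.3, -0.2, -0.5]
eef_pos: [537.5, -214.6, 161.8]
ft_force: [0.3, -0.3, -0.8]
eef_pos: [537.5, -214.6, 163.3]
ft_force: [0.1, 0.1, -1.0]
eef_pos: [537.5, -214.6, 164.8]
ft_force: [0.6, 0.1, -1.2]
```

```bash
for i in 1 2 3; do python3 -m crank '[[0,0,-0.7,0,10],[0,0,-1,0,10],[0,0,-1,0,10]]' | grep -E 'eef|ft'; done
```

```text
eef_pos: [537.4, -214.6, 165.7]
ft_force: [1.0, -0.0, -1.2]
eef_pos: [537.4, -214.6, 166.7]
ft_force: [0.3, 0.1, -1.2]
eef_pos: [537.4, -214.6, 167.7]
ft_force: [-0.1, 0.0, -1.9]
```

```bash
for i in 1 2 3 4 5; do python3 -m crank '[[0,0,-0.8,0,10],[0,0,-1.5,0,10],[0,0,-1.5,0,10]]' | grep -E 'eef|ft'; done
```

```text
eef_pos: [537.4, -214.6, 169.3]
ft_force: [0.1, 0.5, -0.9]
eef_pos: [537.4, -214.6, 170.8]
ft_force: [0.4, -0.6, -1.6]
eef_pos: [537.5, -214.6, 172.3]
ft_force: [0.1, 0.5, -0.7]
eef_pos: [537.5, -214.6, 173.8]
ft_force: [-0.3, -0.2, -1.0]
eef_pos: [537.5, -214.6, 175.3]
ft_force: [0.1, 0.2, -2.5]
```

```bash
for i in 1 2 3; do python3 -m crank '[[0,0,-0.7,0,10],[0,0,-1,0,10],[0,0,-1,0,10]]' | grep -E 'eef|ft'; done
```

```text
eef_pos: [537.4, -214.6, 176.2]
ft_force: [-0.9, 0.1, -1.4]
eef_pos: [537.5, -214.6, 177.2]
ft_force: [-0.7, -0.0, -1.3]
eef_pos: [537.5, -214.6, 178.2]
ft_force: [-0.7, -0.3, -0.5]
```

```bash
for i in 1 2 3; do python3 -m crank '[[0,0,-0.7,0,10],[0,0,-1,0,10],[0,0,-1,0,10]]' | grep -E 'eef|ft'; done
python3 - <<'E'
from h import *
i=cam("scene")["img"];cv2.imwrite("pics/s3.png",i);a=[385,125];i=i[a[1]-45:a[1]+45,a[0]-40:a[0]+40];cv2.imwrite("pics/crop6.png",cv2.resize(i,(520,585),interpolation=3))
E
```

```text
eef_pos: [537.4, -214.6, 179.2]
ft_force: [0.3, -0.3, -0.8]
eef_pos: [537.4, -214.5, 180.1]
ft_force: [0.6, -0.8, -3.0]
eef_pos: [537.4, -214.5, 181.1]
ft_force: [0.1, -0.3, -3.6]
```

View pics/crop6.png

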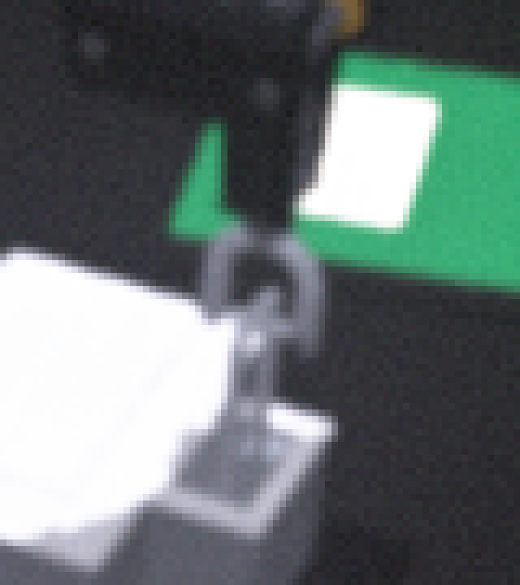

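The bar is inside the bow above the shut gate, at crop (262,300), and the eye resists the pull by about 2 N. I'll pull a little more, then lower the hook until its bow rests on the bar.

```bash
python3 -m crank '[[0,0,-0.7,0,10],[0,0,-1.2,0,10],[0,0,-1.2,0,10],[0,0,-1.2,0,10]]' | grep -E 'eef|ft';  python3 -m crank '[[0,0,3,0,10],[0,0,6,0,10],[0,0,9,0,10],[0,0,12,0,10],[0,0,15,0,10],[0,0,18,0,10],[0,0,21,0,10],[0,0,23,0,10],[0,0,24,0,10],[0,0,24,0,10]]' | grep -E 'eef|ft'; python3 -m crank '[[0,0,0.7,0,10],[0,0,1.2,0,10],[0,0,1.2,0,10]]'|grep -E 'eef|ft'
```

```text
eef_pos: [537.3, -214.5, 182.2]
ft_force: [0.3, -0.5, -5.9]
eef_pos: [537.4, -214.5, 158.1]
ft_force: [-0.8, -0.8, -1.8]
eef_pos: [537.4, -214.6, 157.2]
ft_force: [-0.8, 0.1, -2.4]
```

```bash
for i in 1 2 3; do python3 -m crank '[[0,0,0.5,0,10],[0,0,1,0,10],[0,0,1,0,10]]'|grep -E 'eef|ft'; done
```

```text
eef_pos: [537.5, -214.6, 156.2]
ft_force: [0.1, 0.3, 0.0]
eef_pos: [537.5, -214.6, 155.2]
ft_force: [0.3, 0.1, 1.8]
eef_pos: [537.5, -214.6, 154.2]
ft_force: [-0.9, -0.0, 2.8]
```

```bash
python3 -m crank '[[0,0,-1,0,10],[0,0,-1.8,0,10],[0,0,-1.8,0,16],[0,0,-1.8,0,20],[0,0,-1.8,0,26],[0,0,-1.8,0,34],[0,0,-1.8,0,45],[0,0,-1.8,0,60],[0,0,-1.8,0,60],[0,0,-1.8,0,60]]'; python3 -m crank '[[0,0,-10,0,60],[0,0,-30,0,60],[0,0,-60,0,60],[0,0,-100,0,60],[0,0,-130,0,60],[0,0,-130,0,60],[-20,-40,-130,0,60],[-40,-80,-130,0,60],[-40,-120,-130,0,60],[-40,-150,-130,0,60]]'
python3 - <<'E'
from h import *
i=cam("scene")["img"];cv2.imwrite("pics/s4.png",i);i=np.hstack([cv2.resize(i[80:180,335:425],(360,400),interpolation=3),cv2.resize(cam("top")["img"][150:240,395:475],(356,400),interpolation=3)]);cv2.imwrite("pics/crop7.png",i)
E
```

```text
t: 20.58
eef_pos: [537.4, -214.6, 155.9]
tcp_rot: [3.142, 0.0, 0.099]
ft_force: [0.5, -0.1, 0.2]
opening: 0.565
grip_force: 0.0
t: 21.42
eef_pos: [481.1, -67.5, 286.5]
tcp_rot: [-3.142, -0.0, 0.098]
ft_force: [0.8, 0.5, -0.2]
opening: 0.632
grip_force: 0.0
```

View pics/crop7.png

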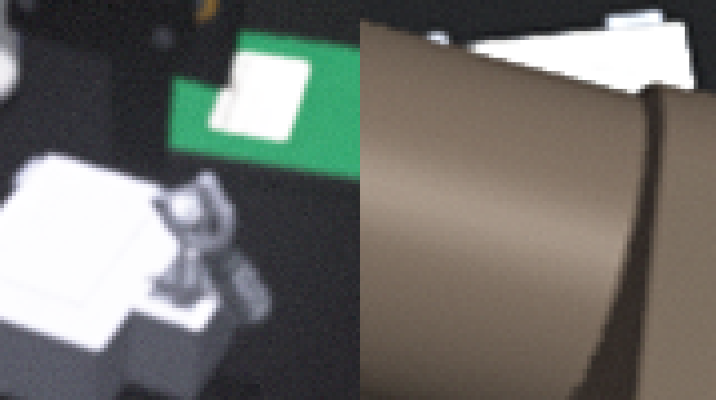

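The hook has swung over and hangs on the eye: its bow is round the bar at crop (195,215), its handle hangs down at (245,285), and the lid is flat. I'll let it settle, then hand in.

```bash
python3 -m crank '[[0,0,0,0,60],[0,0,0,0,60],[0,0,0,0,60],[0,0,0,0,60],[0,0,0,0,60],[0,0,0,0,60],[0,0,0,0,60],[0,0,0,0,60],[0,0,0,0,60],[0,0,0,0,60]]' | grep ft; python3 -c "
from h import *
a=cv2.imread('pics/s4.png').astype(int);b=cam('scene')['img'].astype(int);print(abs(a-b)[115:165,365:405].max())
print(env.job_done())"
```

```text
ft_force: [-0.6, 0.0, 0.9]
28
the job is handed in; nothing more can be done
None
```

The job is handed in (no verdict came back): the lid is shut, the hook snapped over the eye and held a pull of about 5 N, and I released it; it tipped over on release and now hangs locked on the bar, handle down.

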